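# Unlock the tray stand and sort the fossils

## Robot

A 6-joint arm with a two-finger parallel gripper is mounted at the origin on the work surface. World frame = base frame: x ahead of the robot, y to its left, z up, the work surface at z = 0. Lengths are in mm, angles in rad, forces in N, time in s.
With the tool pointing down it reaches from about 325 to 850 mm from the base axis. Payload 4.4 kg.
Tool frame: the origin (TCP) lies between the finger pads; the fingertips stand 8 mm ahead of it and the grasp point (between the pads) lies 11 mm behind it; z points along the fingers, y is the line along which they close (so a half turn about z gives the same grasp; the last joint's range is limited). The gripper opens to 94 mm and grips with 3 to 60 N. Pads are 16 mm wide; open, the fingers measure 119 mm over their backs; the gripper's body (75 mm by 177 mm) begins 78 mm behind the grasp point.
Start: joints at [1.054, 0.207, 1.542, -0, 1.393, -0.15], TCP at [206.222, 536.749, 213.447] pointing down, gripper open.
Joint ranges: [-2.73, 2.73], [-0.86, 2.22], [0.23, 2.46], [-1.11, 4.25], [0.08, 2.63], [-2.82, 2.82]. Speed limits (rad/s): [2.79, 2.79, 3.14, 3.14, 3.14, 3.14].

## Interface

Orientations are given as a 3x3 rotation matrix whose columns are the frame's x, y, z axes.
In Python, from cell import manip, move_gripper, read_camera, get_calibration, order gives the robot as it stands. The module is installed in compiled form; this text tells all that it offers. Calls block until the motion is done:
- manip.move_ptp(position, orientation): joint-space move of the TCP to a pose.
- manip.move_straight(position, orientation=None, vel=150, guard=None): straight line of the TCP; orientation=None keeps the orientation; vel is the mean speed in mm/s. With guard (N) it stops when the force on the tool has changed by that much, and returns True; else False.
- manip.move_joints(angles): joint-space move.
- move_gripper(opening, grasp_force=None): opening from 0.0 (shut) to 1.0 (fully open); grasp_force is the grip in N (None keeps the last); returns when the fingers have stopped.
- manip.pause(seconds).
- manip.ik(position, orientation): joint angles nearest the present ones, or None.
- read_camera(name): name is "side" or "top"; returns the picture (420x560x3 uint8, red, green, blue); there is no depth.
- get_calibration(name): a dict with "fx", "fy", "cx", "cy" (pixels), "k1" (the pictures are not rectified: a ray, as slopes to the right and down, at radius r is drawn at 1 + k1 r^2 times it, then the intrinsics apply), "T" (4x4, takes a point from camera to world coordinates). Camera axes: x right, y up, looking along -z (the intrinsics and any distortion apply to the point x, -y, -z); pixel columns grow to the right and rows downward; lengths in mm; the calibration is good to about 2 mm. A picture is of the moment at which its call begins. get_calibration takes no time and is no camera call.
A pose or a line that the arm cannot do raises manip.MotionError and nothing moves.
- order.hand_in(): hands the job in; it is judged then, once.
Readings, each from a call of its own:
- manip.read_t(): time.
- manip.read_joint_pos(): joint angles.
- manip.read_dq(): joint speeds.
- manip.read_joint_torque(): joint torques, N m.
- manip.read_position(): TCP position.
- manip.read_ee_rot(): TCP orientation.
- manip.read_wrist_force(): force on the tool from outside, world axes, zero at the start.
- manip.read_wrist_torque(): the same for the moment, N m.
- manip.read_grip_width(): opening from 0.0 (shut) to 1.0 (fully open).
- manip.read_finger_force(): force on a finger pad.
Only numpy, scipy, OpenCV 4.12 (cv2) and the standard library are available. Lean on these libraries where they do the work, as an engineer would, in place of code of your own. Each camera call takes 0.05 s, during which the arm holds its last target. There are 200 camera calls.

## Task

First lift the retaining bar straight up out of its two tall brackets over the trays and lay it in the pair of low brackets at the front of the same stand. Then sort the four loose fossils: put each one into the tray that already holds a fixed specimen of the same kind, lying flat on the tray's floor in the free front part. Set everything down gently, never dropping a fossil, and let go.

Things in the scene. Friction and masses are not known exactly. Their poses are not given: they have to be found in the camera images.
- stand: Fixed black low stand, base 165 x 400 x 10 mm, under three trays. Origin: centre of underside on the table; x away from the robot, y along the row, z up. Open-topped U brackets, 14 mm wide, at y = +-190 mm. Tall pair at x = -30 mm: seat at z 55 mm, channel 24 mm wide in x, walls to z 77. Low front pair at x = -115 mm: seat at z 35 mm, channel 34 mm wide, walls to z 57; open between them.
- bar: Loose plain aluminium retaining bar, 16 (x) by 424 (y, its length) by 22 mm (height), 150 g. Origin: centre of its underside, z up. At the start it lies in the tall brackets, parallel to the stand's y, across the trays.
- ammonite_a: Loose buff fossil ammonite: thick round disc with a coiled line on top, 46 mm diameter, 30 mm high, lying flat, about 90 g. Origin: centre of its underside, z up. Sides upright.
- ammonite_b: Loose smaller ammonite of the same kind: 38 mm diameter, 30 mm high, about 60 g. Origin: centre of its underside, z up.
- molar: Loose buff fossil molar tooth: ridged block on four short roots, 46 (x) by 30 (y) mm, 36 mm high (crown with upright sides from 12 to 34 mm, ridges 2 mm more), about 80 g. Origin: centre of its underside, z up.
- bone: Loose buff fossil toe bone: 76 mm long (x), flat-sided shaft 20 mm wide (y) between 5 and 28 mm height, knobbly ends 44 mm wide and 30 mm high, about 70 g. Origin: centre of its underside, z up.
- tray_ammonite: Fixed open white card tray, 150 (x) by 96 (y) by 16 mm high, walls and floor 3 mm, holding a fixed ammonite (42 mm across, 30 mm high) centred at x = +47 mm. Origin: centre of underside, 10 mm above the table; axes as the stand's. Free part: x -72 to +22, y -45 to +45 mm. Its place in the row (y of stand -102, 0 or +102 mm) varies. Both loose ammonites fit side by side.
- tray_molar: The same kind of tray and origin, holding a fixed molar (30 mm in x, 46 mm in y, 36 mm high) centred at x = +47 mm; free part x -72 to +22 mm, y -45 to +45 mm.
- tray_bone: The same kind of tray and origin, holding a fixed toe bone (44 mm in x, 76 mm in y, 30 mm high) centred at x = +47 mm; free part x -72 to +22 mm, y -45 to +45 mm.
There are look-alikes about, which are no part of the job. What is shaped like the molar but blue is not meant.

How it is judged (in metres and radians):
On the way, in this order (a step that is already met when the one before it is completed fails the run):
1. the bar lies in the low front brackets, let go (x of bar in the frame of stand between -0.13 and -0.1 m and y of bar in the frame of stand between -0.02 and 0.02 m and z of bar in the frame of stand between 0.029 and 0.042 m and angle between the y axis of bar and the y axis of stand, either way round below 0.1 rad and angle between bar's own z axis and vertical below 0.2 rad and contact force between the fingers and bar below 0.3 N), for 0.2 s.
2. after that, a first fossil lies in its tray, let go (((x of ammonite_a in the frame of tray_ammonite between -0.062 and 0.062 m and y of ammonite_a in the frame of tray_ammonite between -0.036 and 0.036 m and z of ammonite_a in the frame of tray_ammonite between -0.002 and 0.009 m and angle between ammonite_a's own z axis and vertical below 0.2 rad and contact force between the fingers and ammonite_a below 0.3 N) or (x of ammonite_b in the frame of tray_ammonite between -0.062 and 0.062 m and y of ammonite_b in the frame of tray_ammonite between -0.036 and 0.036 m and z of ammonite_b in the frame of tray_ammonite between -0.002 and 0.009 m and angle between ammonite_b's own z axis and vertical below 0.2 rad and contact force between the fingers and ammonite_b below 0.3 N) or (x of molar in the frame of tray_molar between -0.062 and 0.062 m and y of molar in the frame of tray_molar between -0.036 and 0.036 m and z of molar in the frame of tray_molar between -0.002 and 0.009 m and angle between molar's own z axis and vertical below 0.2 rad and contact force between the fingers and molar below 0.3 N) or (x of bone in the frame of tray_bone between -0.062 and 0.062 m and y of bone in the frame of tray_bone between -0.036 and 0.036 m and z of bone in the frame of tray_bone between -0.002 and 0.009 m and angle between bone's own z axis and vertical below 0.2 rad and contact force between the fingers and bone below 0.3 N))), for 0.2 s.
At the end, for the whole second after the job is handed in: The bar lies in both low front brackets (15 mm across, 20 mm lengthwise, 6 mm height, 0.1 rad). Each fossil is in the tray of its kind: origin within 62 mm (x), 36 mm (y) of the tray centre, underside within 6 mm of its floor, upright within 0.2 rad. All at rest (under 0.02 m/s) (x of bar in the frame of stand between -0.13 and -0.1 m and y of bar in the frame of stand between -0.02 and 0.02 m and z of bar in the frame of stand between 0.029 and 0.042 m and angle between the y axis of bar and the y axis of stand, either way round below 0.1 rad and angle between each of bar, ammonite_a, ammonite_b, molar, bone's own z axis and vertical below 0.2 rad and x of ammonite_a in the frame of tray_ammonite between -0.062 and 0.062 m and y of ammonite_a in the frame of tray_ammonite between -0.036 and 0.036 m and z of ammonite_a in the frame of tray_ammonite between -0.002 and 0.009 m and x of ammonite_b in the frame of tray_ammonite between -0.062 and 0.062 m and y of ammonite_b in the frame of tray_ammonite between -0.036 and 0.036 m and z of ammonite_b in the frame of tray_ammonite between -0.002 and 0.009 m and x of molar in the frame of tray_molar between -0.062 and 0.062 m and y of molar in the frame of tray_molar between -0.036 and 0.036 m and z of molar in the frame of tray_molar between -0.002 and 0.009 m and x of bone in the frame of tray_bone between -0.062 and 0.062 m and y of bone in the frame of tray_bone between -0.036 and 0.036 m and z of bone in the frame of tray_bone between -0.002 and 0.009 m and linear speed of each of ammonite_a, ammonite_b, molar, bone, bar below 0.02 m/s); the robot touches nothing.
It fails at once if the ammonite_a is dropped or flung (faster than 0.8 m/s while not held) (linear speed of ammonite_a above 0.8 m/s and contact force between the fingers and ammonite_a below 0.3 N).
It fails at once if the ammonite_b is dropped or flung (faster than 0.8 m/s while not held) (linear speed of ammonite_b above 0.8 m/s and contact force between the fingers and ammonite_b below 0.3 N).
It fails at once if the molar is dropped or flung (faster than 0.8 m/s while not held) (linear speed of molar above 0.8 m/s and contact force between the fingers and molar below 0.3 N).
It fails at once if the bone is dropped or flung (faster than 0.8 m/s while not held) (linear speed of bone above 0.8 m/s and contact force between the fingers and bone below 0.3 N).
It also fails if it takes over 96 s, if anything falls off the work surface, if the arm or the gripper's body presses on something with over 40 N, if the wrist force passes 120 N, or if a joint passes its speed limit or range.

## Working session

There is one attempt and no reset: what is moved stays moved. The work goes in short steps, each a Python script; the robot and the scene stay as the last script left them, time stands still between calls to the robot, and variables do not carry over. Pictures are saved under pics/ and viewed, at most 14 in all, crops included, and the job is handed in when it is done.

```bash
mkdir -p pics; python3 - <<'E'
from cell import *
import cv2
for n in("top","side"):
    c=get_calibration(n);print(n,{k:(v if k!='T' else v.round(3).tolist() if hasattr(v,'round') else v) for k,v in c.items()})
    im=read_camera(n)[:,:,::-1];cv2.imwrite(f"pics/{n}0.png",im)
print(manip.read_t(),manip.read_ee_rot())
E
```

```text
top {'fx': 431.3367919495593, 'fy': 431.3367919495593, 'cx': 280.33091856950654, 'cy': 208.53118797788233, 'k1': -0.06458649028538667, 'T': [[0.023, 0.999, -0.043, 440.483], [-1.0, 0.023, 0.005, 53.357], [0.006, 0.043, 0.999, 1018.044], [0.0, 0.0, 0.0, 1.0]]}
side {'fx': 500.9090907386112, 'fy': 500.9090907386112, 'cx': 280.33868608079024, 'cy': 218.2204307548238, 'k1': -0.13683240804857985, 'T': [[0.799, 0.433, -0.417, 72.632], [-0.601, 0.578, -0.551, -528.351], [0.002, 0.691, 0.723, 793.716], [0.0, 0.0, 0.0, 1.0]]}
0.1 [[-9.33485327e-01  3.58614281e-01 -9.70841427e-04]
 [ 3.58615482e-01  9.33483762e-01 -1.73271899e-03]
 [ 2.84886933e-04 -1.96562652e-03 -9.99998028e-01]]
```

View pics/top0.png

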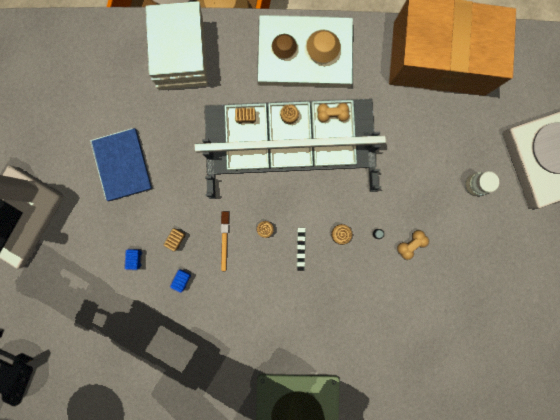

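View pics/side0.png

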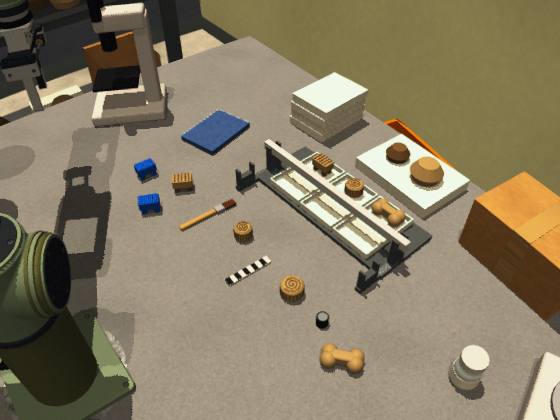

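```bash
cat >h.py <<'E'
import numpy as np,cv2
from cell import *
def ray(n,u,v):
    c=get_calibration(n);T=np.array(c["T"]);x,y=(u-c["cx"])/c["fx"],(v-c["cy"])/c["fy"]
    rd=np.hypot(x,y);r=rd
    for _ in range(20): r=rd/(1+c["k1"]*r*r)
    s=r/rd if rd>0 else 1
    return T[:3,3],T[:3,:3]@np.array([x*s,-y*s,-1])
def plane(n,u,v,z):
    o,d=ray(n,u,v);return o+d*(z-o[2])/d[2]
def tri(pt,ps):
    (a,d),(b,e)=ray("top",*pt),ray("side",*ps)
    s=np.linalg.lstsq(np.c_[d,-e],b-a,rcond=None)[0]
    p,q=a+s[0]*d,b+s[1]*e
    return (p+q)/2,np.linalg.norm(p-q)
def project(n,p):
    c=get_calibration(n);T=np.array(c["T"]);q=T[:3,:3].T@(np.array(p)-T[:3,3])
    x,y=q[0]/-q[2],-q[1]/-q[2];k=1+c["k1"]*(x*x+y*y)
    return np.array([c["cx"]+c["fx"]*x*k,c["cy"]+c["fy"]*y*k])
def buff(im):
    h=cv2.cvtColor(im,cv2.COLOR_RGB2HSV);m=cv2.inRange(h,(8,100,50),(25,255,255))
    return cv2.morphologyEx(m,cv2.MORPH_CLOSE,np.ones((5,5),np.uint8))
def blobs(m,amin=80,amax=1500):
    out=[]
    for c in cv2.findContours(m,cv2.RETR_EXTERNAL,cv2.CHAIN_APPROX_NONE)[0]:
        a=cv2.contourArea(c)
        if amin<a<amax:
            M=cv2.moments(c);out.append((M["m10"]/M["m00"],M["m01"]/M["m00"],a,c))
    return out
E
python3 - <<'E'
from h import *
for n in("top","side"):
    im=cv2.imread(f"pics/{n}0.png")[:,:,::-1].copy()
    print(n)
    for u,v,a,c in blobs(buff(im)): print(round(u,1),round(v,1),a,np.round(cv2.minAreaRect(c)[1],1),round(cv2.minAreaRect(c)[2],1))
    cr=im[90:205,185:395] if n=="top" else im[125:300,225:440]
    cv2.imwrite(f"pics/{n}0c.png",cv2.resize(cr,None,fx=3.6 if n=="top" else 3.3,fy=3.6 if n=="top" else 3.3,interpolation=cv2.INTER_CUBIC)[:,:,::-1])
E
```

```text
top
223.7 252.4 165.0 [37.  5.] 90.0
412.7 244.4 424.5 [18.  31.5] 51.3
174.0 239.4 254.5 [13.9 20.6] 29.7
341.5 233.9 297.5 [20.4 19.4] 14.0
264.8 228.9 203.0 [16. 16.] 90.0
244.9 114.7 255.0 [20. 15.] 0.0
289.2 113.6 245.0 [18. 17.] 90.0
332.9 112.0 397.0 [17.2 31.1] 87.1
283.9 45.9 420.5 [23.3 22.6] 45.0
322.9 46.2 808.5 [32. 32.] 90.0
235.4 3.6 502.0 [ 8. 75.] 90.0
129.1 2.9 273.5 [ 7. 50.] 90.0
side
341.8 357.6 822.0 [44.5 24.7] 10.9
291.6 288.0 497.0 [26. 23.] 90.0
242.5 231.0 288.0 [20. 18.] 90.0
197.3 219.4 195.5 [ 6.  39.8] 62.7
388.1 211.9 489.5 [35.1 18.6] 36.3
353.8 187.3 284.0 [19. 18.] 90.0
181.6 180.8 272.5 [18.5 19.9] 84.8
322.5 163.4 294.0 [23.4 17.8] 36.9
397.7 152.7 335.0 [21.  21.5] 63.4
60.5 98.8 89.5 [ 6.3 22.5] 69.4
111.5 54.5 1313.5 [38.9 54.4] 71.6
64.1 3.4 174.5 [ 8. 28.] 90.0
```

View pics/top0c.png

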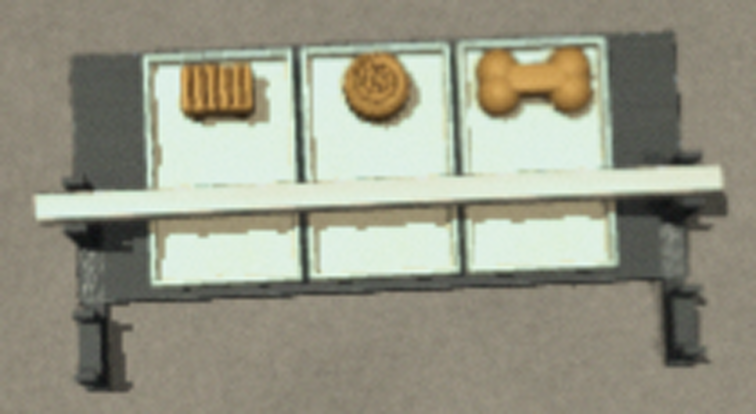

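View pics/side0c.png

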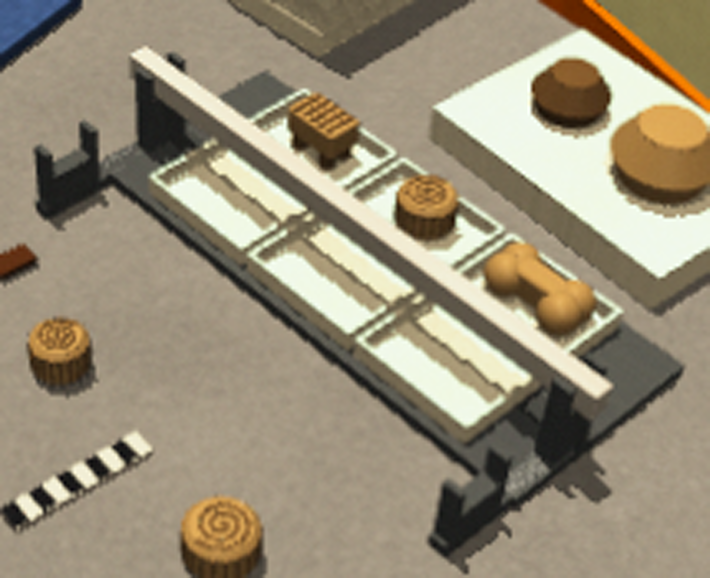

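```bash
cat >>h.py <<'E'
def rigid2(A,B):
    a,b=A-A.mean(0),B-B.mean(0);th=np.arctan2((a[:,0]*b[:,1]-a[:,1]*b[:,0]).sum(),(a*b).sum())
    R=np.array([[np.cos(th),-np.sin(th)],[np.sin(th),np.cos(th)]]);t=B.mean(0)-R@A.mean(0)
    return R,t,th,np.abs(A@R.T+t-B).max()
E
python3 - <<'E'
from h import *
np.set_printoptions(suppress=True,precision=1)
T=lambda x,y:((x+.5)/3.6-.5+185,(y+.5)/3.6-.5+90)
S=lambda x,y:((x+.5)/3.3-.5+225,(y+.5)/3.3-.5+125)
print("bar L",tri(T(36.5,208),S(139,54)),"R",tri(T(722,177),S(605,393)))
print("tray FL",tri(T(151,286),S(150,182)),"FR",tri(T(618,268),S(466,430)),"BR",tri(T(606,38),S(620,312)))
pl=np.array([plane("top",*T(*p),26)[:2] for p in [(142,55),(606,38),(618,268),(151,286)]])
R,t,th,e=rigid2(np.array([[75,150],[75,-150],[-75,-150],[-75,150]]),pl)
print("stand",t,th,e)
for p in [(36.5,208),(722,177)]: print("bar in stand",R.T@(plane("top",*T(*p),77)[:2]-t))
for y in(190,-190):
  for x in(-115,):
    for dx in(-17,17): 
      q=R@[x+dx,y]+t; u=project("top",[*q,57]); print("bracket inner wall proj crop",(u-[185,90]+.5)*3.6-.5, (project("side",[*q,57])-[225,125]+.5)*3.3-.5)
tp={"bone":(412.7,244.4),"molar":(174,239.4),"a":(341.5,233.9),"b":(264.8,228.9),"fm":(244.9,114.7),"fa":(289.2,113.6),"fb":(332.9,112)}
sp={"bone":(341.8,357.6),"molar":(181.6,180.8),"a":(291.6,288),"b":(242.5,231),"fm":(322.5,163.4),"fa":(353.8,187.3),"fb":(388.1,211.9)}
for k in tp: print(k,*tri(tp[k],sp[k]),plane("top",*tp[k],18)[:2])
im=cv2.imread("pics/top0.png")[:,:,::-1].copy()
for u,v,a,c in blobs(buff(im)):
  for k in("bone","molar"):
    if np.hypot(u-tp[k][0],v-tp[k][1])<2:
      b=cv2.boxPoints(cv2.minAreaRect(c));w=np.array([plane("top",*p,20)[:2] for p in b]);d=np.diff(w[:3],axis=0)
      for q in d: print(k,"side",np.linalg.norm(q),"ang",np.arctan2(q[1],q[0]))
E
```

```text
bar L (array([612.7, 240.8,  73.4]), np.float64(1.242736660511102)) R (array([ 641.4, -180.3,   75.5]), np.float64(0.42080512562032696))
tray FL (array([573.4, 175.3,  19.5]), np.float64(1.865979105506135)) FR (array([ 590.7, -125.4,   26.1]), np.float64(0.47714734280790616)) BR (array([ 740.3, -115.1,   26.8]), np.float64(1.673764580252669))
stand [656.5  29.9] 0.06306594250225225 1.20533792020899
bar in stand [-31.6 213. ]
bar in stand [ -28.8 -208.2]
bracket inner wall proj crop [ 84.3 372.5] [ 45.1 148.7]
bracket inner wall proj crop [ 82.5 318. ] [ 84.4 127.7]
bracket inner wall proj crop [694.1 348.2] [455.3 486.4]
bracket inner wall proj crop [691.3 294. ] [495.8 455.5]
bone [ 406.8 -262.4   16. ] 0.16026947975992936 [ 406.9 -261.8]
molar [406.7 292.4  22.7] 0.5162245498478328 [406.3 293.7]
a [427.8 -94.7  16.6] 0.1897862779478542 [427.9 -94.6]
b [435.6  83.6  15.5] 0.09789185365884326 [435.6  83.5]
fm [698.5 135.6  32.8] 0.03384744396105167 [702.3 136.8]
fa [704.4  33.1  28.9] 0.07305174730396742 [707.4  32.8]
fb [711.  -68.7  28.8] 0.10819105545570239 [713.9 -70. ]
bone side 74.23792256240098 ang -0.8860772793977076
bone side 41.95129282929709 ang -2.4437137880750153
molar side 47.60966325233623 ang -0.4930400539140491
molar side 32.415956099328234 ang -2.061256218138513
```

```bash
cat >>h.py <<'E'
ST,TH=np.array([656.5,29.9]),0.063
RS=np.array([[np.cos(TH),-np.sin(TH)],[np.sin(TH),np.cos(TH)]])
def stand(x,y): return RS@np.array([x,y])+ST
def rot(phi):
    s,c=np.sin(phi),np.cos(phi);return np.array([[-s,c,0],[c,s,0],[0,0,-1.]])
def choose(p,phi):
    """rotation closing along phi (half turn free) with the smaller last joint"""
    c=[(abs(q[5]),i) for i in(0,1) if (q:=manip.ik(p,rot(phi+i*np.pi))) is not None]
    return rot(phi+min(c)[1]*np.pi)
def op(mm,f=None): move_gripper(mm/94,f)
def pick(xy,phi,z,open_mm,grip,up):
    hi=[*xy,z+up];R=choose(hi,phi);op(open_mm)
    manip.move_ptp(hi,R);g=manip.move_straight([*xy,z+25],vel=200)
    g=manip.move_straight([*xy,z],vel=60,guard=8);print("down hit",g,manip.read_position().round(1))
    op(0,grip);print("width",manip.read_grip_width()*94,"F",manip.read_finger_force())
    manip.move_straight([*xy,z+up],vel=120);print("lifted width",manip.read_grip_width()*94,manip.read_finger_force())
def place(xy,R,z,open_mm,up):
    manip.move_ptp([*xy,z+up],R)
    manip.move_straight([*xy,z+12],vel=150)
    g=manip.move_straight([*xy,z-4],vel=25,guard=3);print("touch",g,manip.read_position().round(1))
    manip.pause(.2);op(open_mm);manip.pause(.2)
    p=manip.read_position();manip.move_straight([*xy,p[2]+30],vel=60);manip.move_straight([*xy,z+up],vel=200)
    print("t",manip.read_t())
E
python3 - <<'E'
from h import *
for n,xy,phi,z in [("barpick",(627,30),.068,57),("barplace",stand(-115,2),TH,37),("b",(435.6,83.5),TH+1.571,12),("a",(427.8,-94.6),TH+1.571,12),("molar",(406.5,293),-.493+1.571,12),("bone",(406.8,-262.2),-.886+1.571,11),("pa",stand(-46,0),TH+1.571,26),("pb",stand(1,-6),TH+1.571,26),("pm",stand(-25,102),TH+1.571,26),("pbone",stand(-25,-102),TH+1.571,26)]:
    for z2 in(z,z+110):
        print(n,z2,[None if (q:=manip.ik([*xy,z2],rot(phi+i*np.pi))) is None else q.round(2).tolist() for i in(0,1)])
E
```

```text
barpick 57 [[-0.09, 0.48, 1.53, -0.0, 1.13, -0.16], None]
barpick 167 [[-0.09, 0.35, 1.45, -0.0, 1.33, -0.16], None]
barplace 37 [[-0.11, 0.35, 1.76, -0.0, 1.03, -0.18], None]
barplace 147 [[-0.11, 0.2, 1.69, -0.0, 1.25, -0.18], None]
b 12 [[-0.01, 0.22, 2.01, -0.0, 0.91, -1.64], [-0.01, 0.22, 2.01, -0.0, 0.91, 1.5]]
b 122 [[-0.01, 0.03, 1.95, -0.0, 1.17, -1.64], [-0.01, 0.03, 1.95, -0.0, 1.17, 1.5]]
a 12 [[-0.42, 0.21, 2.03, -0.0, 0.91, -2.05], [-0.42, 0.21, 2.03, -0.0, 0.91, 1.09]]
a 122 [[-0.42, 0.01, 1.96, -0.0, 1.17, -2.05], [-0.42, 0.01, 1.96, -0.0, 1.17, 1.09]]
molar 12 [[0.45, 0.32, 1.87, -0.0, 0.95, -0.63], [0.45, 0.32, 1.87, -0.0, 0.95, 2.52]]
molar 122 [[0.45, 0.15, 1.81, -0.0, 1.18, -0.63], [0.45, 0.15, 1.81, -0.0, 1.18, 2.52]]
bone 11 [[-0.75, 0.29, 1.92, -0.0, 0.93, -1.44], [-0.75, 0.29, 1.92, -0.0, 0.93, 1.71]]
bone 121 [[-0.75, 0.11, 1.85, -0.0, 1.17, -1.44], [-0.75, 0.11, 1.85, -0.0, 1.17, 1.71]]
pa 26 [[-0.1, 0.49, 1.59, -0.0, 1.06, -1.73], [-0.1, 0.49, 1.59, -0.0, 1.06, 1.41]]
pa 136 [[-0.1, 0.35, 1.52, -0.0, 1.27, -1.73], [-0.1, 0.35, 1.52, -0.0, 1.27, 1.41]]
pb 26 [[-0.09, 0.57, 1.46, -0.0, 1.11, -1.73], [-0.09, 0.57, 1.46, -0.0, 1.11, 1.41]]
pb 136 [[-0.09, 0.45, 1.39, -0.0, 1.3, -1.73], [-0.09, 0.45, 1.39, -0.0, 1.3, 1.41]]
pm 26 [[0.07, 0.54, 1.51, -0.0, 1.09, -1.56], [0.07, 0.54, 1.51, -0.0, 1.09, 1.58]]
pm 136 [[0.07, 0.41, 1.45, -0.0, 1.29, -1.56], [0.07, 0.41, 1.45, -0.0, 1.29, 1.58]]
pbone 26 [[-0.25, 0.54, 1.5, -0.0, 1.1, -1.88], [-0.25, 0.54, 1.5, -0.0, 1.1, 1.26]]
pbone 136 [[-0.25, 0.41, 1.44, -0.0, 1.29, -1.88], [-0.25, 0.41, 1.44, -0.0, 1.29, 1.26]]
```

```bash
python3 - <<'E'
from h import *
pick((627,30),.068,57,50,25,60)
print(manip.read_wrist_force())
p=stand(-115,-2.4+2.4)
manip.move_straight([*p,112],rot(TH),vel=120)
place(p,rot(TH),37,40,110)
cv2.imwrite("pics/top1.png",read_camera("top")[:,:,::-1]);im=read_camera("side")[:,:,::-1];cv2.imwrite("pics/side1.png",im)
E
```

```text
down hit False [626.8  30.   56.6]
width 15.995254130302698 F 25.00014692544937
lifted width 15.464973000403594 24.99971777200699
[-1.62238695 -0.68024642 -1.1177354 ]
touch True [542.   22.6  37. ]
t 10.1
```

View pics/side1.png

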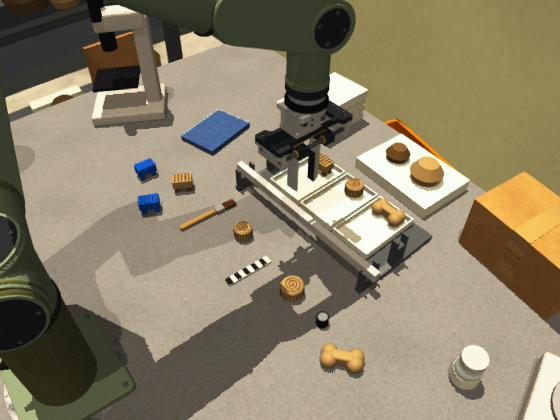

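```bash
python3 - <<'E'
from h import *
q=TH+np.pi/2
pick((427.8,-94.6),q,12,70,12,120)
p=stand(-46,0);place(p,choose([*p,136],q),25,54,110)
pick((435.6,83.5),q,12,62,12,120)
p=stand(1,-6);place(p,choose([*p,136],q),25,46,110)
manip.move_ptp([406,293,160],choose([406,293,160],-.493+np.pi/2))
for n in("top","side"): cv2.imwrite(f"pics/{n}2.png",read_camera(n)[:,:,::-1])
t=cv2.imread("pics/top2.png")[85:205,185:395];s=cv2.imread("pics/side2.png")[125:300,225:440]
f=lambda i:cv2.resize(i,(400,int(400*i.shape[0]/i.shape[1])),interpolation=cv2.INTER_CUBIC)
a,b=f(t),f(s);h=max(a.shape[0],b.shape[0]);pad=lambda i:cv2.copyMakeBorder(i,0,h-i.shape[0],0,0,0)
cv2.imwrite("pics/c2.png",np.hstack([pad(a),pad(b)]))
E
```

```text
down hit False [427.5 -94.5  11.7]
width 46.08044046827216 F 12.000082015438238
lifted width 46.00133788321274 11.999921293318039
touch True [610.7  27.   24.8]
t 19.0333
down hit False [435.3  83.5  11.7]
width 37.64804515773212 F 12.000112063469714
lifted width 38.03594968310725 11.999927601355012
touch True [658.1  24.   24.9]
t 27.225
```

View pics/c2.png

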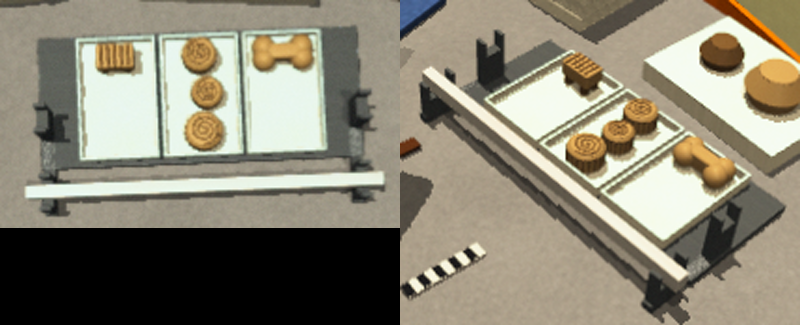

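Both ammonites lie flat in the middle tray at (204,131) and (206,93) in the left crop. The bar sits in both low brackets, with its ends at (27,191) and (383,179). Molar and bone are next.

```bash
python3 - <<'E'
from h import *
q=TH+np.pi/2
pick((406.6,293),-.493+np.pi/2,12,56,14,120)
p=stand(-25,102);place(p,choose([*p,136],q),25,44,110)
pick((406.8,-262.2),-.886+np.pi/2,11,46,14,120)
p=stand(-25,-102);place(p,choose([*p,136],q),24,40,110)
manip.move_ptp([300,330,250],choose([300,330,250],q))
for n in("top","side"): cv2.imwrite(f"pics/{n}3.png",read_camera(n)[:,:,::-1])
t=cv2.imread("pics/top3.png")[85:205,185:395];s=cv2.imread("pics/side3.png")[125:300,225:440]
f=lambda i:cv2.resize(i,(400,int(400*i.shape[0]/i.shape[1])),interpolation=cv2.INTER_CUBIC)
a,b=f(t),f(s);h=max(a.shape[0],b.shape[0]);pad=lambda i:cv2.copyMakeBorder(i,0,h-i.shape[0],0,0,0)
cv2.imwrite("pics/c3.png",np.hstack([pad(a),pad(b)]))
for u,v,_,c in blobs(buff(cv2.imread("pics/top3.png")[:,:,::-1].copy())):
    if 90<v<180: print(RS.T@(plane("top",u,v,30)[:2]-ST))
E
```

```text
down hit False [406.3 292.8  11.6]
width 29.733047230505875 F 13.998908400535583
lifted width 29.85156546854827 13.99871975183487
touch True [625.4 130.1  24.8]
t 37.05
down hit False [ 406.5 -262.    10.7]
width 20.125935707391147 F 22.894289419054985
lifted width 19.511614768193066 22.893789634108543
touch True [638.2 -73.5  23.9]
t 47.575
[-23.42493143 100.92440296]
[ -25.57049449 -102.67827937]
[ 49.26927225 103.02968885]
[-1.77904541 -2.60344304]
[  47.72713517 -101.61707024]
```

View pics/c3.png

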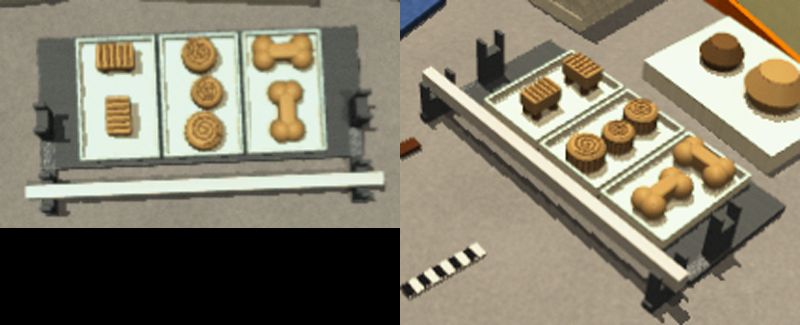

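The molar at (118,117) and the bone at (286,112) lie flat in the free front parts of their trays. The bar and both ammonites have not moved, and the arm is clear of everything.

```bash
python3 -c "
from cell import *
print(order.hand_in())"
```

```text
the job is handed in; nothing more can be done
None
```

The bar is in the low front brackets, all four fossils lie flat in the trays of their kind, and the job is handed in at about 50 s of the 96 s; the hand-in returned no verdict.

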